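# Set up the light path of a bench photometer

### The job

Set up the photometer rail for a reading, one part centred on each of its three carrier plates and squared to the rail. The square cuvette holder goes on the middle plate, the lens barrel on the plate between it and the lamp with its barrel pointing along the rail, and the upright filter plate on the one between it and the white sphere, facing along the rail; the round cap sits centred on top of the cuvette holder. Do not bump the lamp or the sphere, leave the glass beaker where it stands, and let go of everything.

Things in the scene. Friction and masses are not known exactly. Their poses are not given: they have to be found in the camera images.
- lens: Lens barrel: metal tube lying level, 36 mm diameter, 44 mm long, glass at both ends, on a dark foot 40 mm (x, along the barrel) by 44 mm (y) by 8 mm high. Barrel axis 35 mm above the underside, total height 53 mm. Loose, about 130 g. Origin: centre of the underside; x along the barrel, z up. Both ends are alike. Can be pinched across the barrel (along y) from above.
- filter: Filter plate: upright grey frame with a square glass window, 12 mm thick (x) by 50 mm wide (y), on a dark foot 40 mm (x) by 50 mm (y) by 8 mm high; total height 60 mm. Loose, about 120 g. Origin: centre of the underside; x is normal to the plate (the way the light passes), z up. Front and back are alike. Can be pinched across its 12 mm thickness from above.
- holder: Cuvette holder: plain metal block 44 by 44 mm, 50 mm high, with an open square well 15 mm wide in its top and a small round window in each of its four sides. Loose, about 190 g. Origin: centre of the underside, z up, x and y normal to its sides; all four sides are alike.
- cap: Light cap: white plastic disc 44 mm diameter and 8 mm thick, with a central round knob 18 mm diameter rising to 30 mm above the underside. Flat underside. Loose, about 50 g. Origin: centre of the underside, z up.
- saddle_a: End carrier plate (a): plastic carrier plate fixed on the metal optical rail, flat top 60 mm along the rail and 66 mm across, top face 20 mm above the bench. Three identical ones in a row, 90 mm apart centre to centre. Origin: centre of its top face. x along the rail, y across it, z up. Lies 90 mm from saddle_mid on its -x side; the lamp may stand at either end of the rail.
- saddle_mid: Middle carrier plate: plastic carrier plate fixed on the metal optical rail, flat top 60 mm along the rail and 66 mm across, top face 20 mm above the bench. Three identical ones in a row, 90 mm apart centre to centre. Origin: centre of its top face. x along the rail, y across it, z up. 
- saddle_b: End carrier plate (b): plastic carrier plate fixed on the metal optical rail, flat top 60 mm along the rail and 66 mm across, top face 20 mm above the bench. Three identical ones in a row, 90 mm apart centre to centre. Origin: centre of its top face. x along the rail, y across it, z up. Lies 90 mm from saddle_mid on its +x side; the lamp may stand at either end of the rail.
- lamp: Lamp: grey upright cylinder with dark cooling fins at the top, 62 mm diameter at the fins, fixed on one end of the rail, 100 mm beyond the centre of the nearest carrier plate; which end changes from start to start. Top 97 mm above the bench. Origin: centre of its underside, 12 mm above the bench.
- sphere: White ball (light-collecting sphere), 62 mm diameter on a short stem, fixed on the other end of the rail from the lamp, 100 mm beyond the centre of the nearest carrier plate. Top 88 mm above the bench. Origin: centre of its underside, 12 mm above the bench.
- beaker: Small glass beaker, open at the top, 50 mm diameter, 60 mm high, standing loose among the parts; a bystander to be left alone. Origin: centre of the underside.

How it is judged:
By the outcome, as a careful person would: the job done as asked, in the order asked, and still so for the second after the job is handed in, with the robot touching nothing.
It also fails if it takes over 125 s, if anything falls off the work surface, if the arm or the gripper's body presses on something with over 40 N, if the wrist force passes 120 N, or if a joint passes its speed limit or range.

### The arm

A 6-joint arm with a two-finger parallel gripper is mounted at the origin on the work surface. World frame = base frame: x ahead of the robot, y to its left, z up, the work surface at z = 0. Lengths are in m, angles in rad, forces in N, time in s.
With the tool pointing down it reaches from about 0.35 to 0.775 m from the base axis. Payload 5.5 kg.
Tool frame: the origin (TCP) lies where the fingers leave the gripper's body, on its centre line; the fingertips stand env.tip_reach ahead of it and the grasp point (between the pads) lies 54 mm ahead of it (env.tip_reach is the distance from the TCP to the fingertips, in m); z points along the fingers, y is the line along which they close (so a half turn about z gives the same grasp; the last joint's range is limited). The gripper opens to 85 mm and grips with 20 to 120 N. Pads are 22 mm wide; open, the fingers measure 114 mm over their backs; the gripper's body (76 mm by 85 mm) begins 54 mm behind the grasp point. The pads swing forward as they close: fully open they stand 13 mm farther back than shut.
Start: joints at [-1.402, 0.313, 0.046, 1.304, 0, 1.431], TCP at [0.175, -0.548, 0.304] pointing down, gripper open.
Joint ranges: [-2.76, 2.76], [-0.86, 1.69], [-1.03, 1.26], [-2.2, 2.34], [-1.47, 1.5], [-3.14, 3.14]. Speed limits (rad/s): [2.57, 2.57, 3.14, 3.14, 3.14, 3.14].

### API

Orientations are given as a unit quaternion [w, x, y, z].
In Python, from workcell import status, optics, hand_in, env gives the robot as it stands.
- The arm moves only by the shell command python3 -m handwheel 'ROWS' [FORCE]. ROWS is a JSON object whose one key "deltas" holds a list of rows, each a list of 5 numbers: the opening, from -1 (shut) to 1 (fully open), then the shift along the tool's x, y, z in units of 40 mm (1.0 is 40 mm), then the turn about the tool's z in units of 10 degrees (1.0 is 10 degrees). In form: {"deltas": [[jaw, x, y, z, roll], ...]}. A call has 1 to 20 rows; each row shifts and turns the commanded pose from where the row before left it, along the tool's axes as they then stand; what a row does not reach is not made up. A row lasts 1/8 s, in which the tool goes at most 62.5 mm and 10.7 degrees, less where a joint would pass 70% of its speed; a pose out of reach is approached as far as the arm can. A call is refused whole if a number of a shift passes 1 or a number of a turn 1, either way. A call with a gripper value outside its range is refused whole. The fingers move at their own pace and stop on an object; FORCE is the grip in N (left out, the last holds). Time passes only in rows, so rows that do not move let the fingers close. It gives the time, the measured TCP pose, the force, the opening and the grip force at its end, in the units of the state.
- status.get_state(): the state, without advancing time (a new reading comes with each control period).
- optics.read_camera(name): name is "side" or "top" or "wrist"; returns a dict with "frame" (480x640x3 uint8, red, green, blue), "depth" (480x640 float32, m along the optical axis (not along the pixel's ray), 0 where there is no reading), "vfov" (degrees; the focal length in pixels is half the picture's height over the tangent of half this angle, whatever the lens; pixels are square), "cx", "cy" (the principal point, pixels), "origin" and "attitude" of the camera in the world. Camera axes: x right, y down, z forward; pixel columns grow to the right and rows downward; lengths in m; the calibration is good to about 2 mm. The wrist camera is an equidistant fisheye: a pixel r from the principal point sees the ray r / f radians off the axis. A picture is of the moment at which its call begins.
- hand_in(): hands the job in; it is judged then, once.
The state is a dict: "clock": time; "joint_pos": joint angles; "qvel": joint speeds; "tau": joint torques, N m; "tcp_pos": TCP position; "orientation": TCP orientation; "wrist_force": force on the tool from outside, world axes, zero at the start; "ft_torque": the same for the moment, N m; "finger_gap": finger opening in m; "grip_force": force on a finger pad.
Only numpy, scipy, OpenCV 4.12 (cv2) and the standard library are available. Lean on these libraries where they do the work, as an engineer would, in place of code of your own. Each camera call takes 0.05 s, during which the arm holds its last target. There are 200 camera calls.

## Working session

There is one attempt and no reset: what is moved stays moved. The work goes in short steps, Python scripts to look and compute and a shell command to move; the robot and the scene stay as the last step left them, time stands still between calls to the robot, and variables do not carry over. Pictures are saved under pics/ and viewed, at most 14 in all, crops included, and the job is handed in when it is done.

```bash
mkdir -p pics; ls; cat > h.py <<'E'
import numpy as np, cv2
from workcell import status, optics, env
from scipy.spatial.transform import Rotation as R
def rot(q): return R.from_quat([q[1],q[2],q[3],q[0]]).as_matrix()
def att(c):
    a=np.array(c["attitude"],float); return rot(a) if a.size==4 else a.reshape(3,3)
def cloud(c):
    f=240/np.tan(np.radians(c["vfov"])/2); d=c["depth"]; v,u=np.mgrid[:480,:640]
    P=np.dstack([(u-c["cx"])/f*d,(v-c["cy"])/f*d,d]); return P@att(c).T+np.array(c["origin"])
def plane(c,u,v,z):
    f=240/np.tan(np.radians(c["vfov"])/2); r=att(c)@np.array([(u-c["cx"])/f,(v-c["cy"])/f,1]); o=np.array(c["origin"]); return o+r*(z-o[2])/r[2]
E
python3 - <<'E'
from h import *
for n in ("top","side"):
    c=optics.read_camera(n); np.save(n+".npy",c,allow_pickle=True)
    cv2.imwrite(f"pics/{n}0.png",c["frame"][:,:,::-1]); print(n,c["vfov"],c["cx"],c["cy"],c["origin"],c["attitude"])
s=status.get_state(); print(s, env.tip_reach)
E
```

```text
pics
top 49.78118253477512 324.839812989392 245.9340441856998 [ 0.49586054 -0.01440259  1.00450257] [ 0.03545771 -0.70061782  0.7124598  -0.01668694]
side 52.075707876639186 320.256881296334 230.91427109027543 [0.43866662 1.00523881 0.68961044] [ 0.02889654 -0.06109564  0.87188877 -0.48501781]
{'clock': 0.1, 'joint_pos': array([-1.40162773e+00,  3.13939066e-01,  4.50613849e-02,  1.30363421e+00,
       -1.72035529e-05,  1.43119442e+00]), 'qvel': array([ 0.00216262, -0.00103914,  0.00246902, -0.00015929, -0.0019803 ,
        0.00049347]), 'tau': array([ 3.20629973e-03, -4.81723738e+01,  2.99244386e+01,  1.27461681e-02,
       -1.19885472e-04,  5.09645659e-09]), 'tcp_pos': array([ 0.1746597 , -0.54745064,  0.30307737]), 'orientation': array([-8.57560303e-04,  9.88105884e-01,  1.53772645e-01, -2.12812483e-05]), 'wrist_force': array([-0.20945219,  0.28995976,  0.09157635]), 'ft_torque': array([ 0.03680015, -0.02737028,  0.00078771]), 'grip_force': 0.0, 'finger_gap': 0.08511715716378984} 0.0726
```

View pics/top0.png

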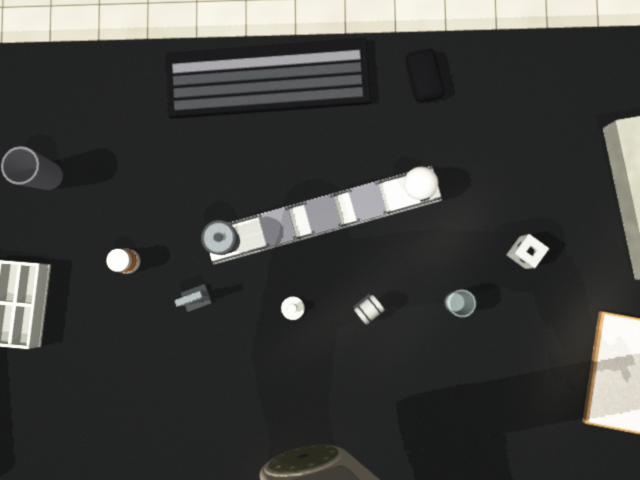

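View pics/side0.png

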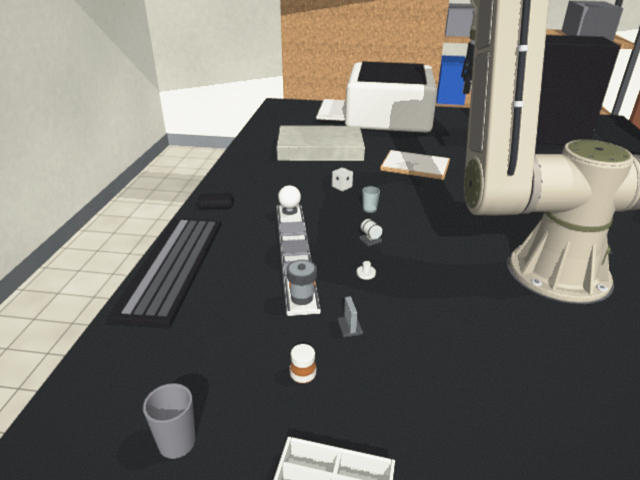

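The top view shows the lamp at (219,237), the sphere at (421,183), and the plates at about (275,227), (321,215) and (367,202). The parts are the filter (193,297), cap (292,307), lens (369,309), beaker (461,303) and holder (528,250). The lens therefore goes on the left plate and the filter on the right one. The side view agrees, and everything stands upright.

```bash
cat > m.py <<'E'
from h import *
c=np.load("top.npy",allow_pickle=True).item(); P=cloud(c)
print("bench z",np.median(P[350:380,450:560,2]))
def obj(n,u,v,r,z0,z1):
    Q=P[v-r:v+r,u-r:u+r].reshape(-1,3); q=Q[(Q[:,2]>z0)&(Q[:,2]<z1)]
    if len(q)<6: print(n,"few",len(q)); return
    (x,y),(w,h),a=cv2.minAreaRect((q[:,:2]*1000).astype(np.float32))
    print(n,len(q),"mean",q.mean(0).round(4),"rect",round(x/1e3,4),round(y/1e3,4),round(w),round(h),"ang",round(a,1),"zmax",Q[:,2].max().round(4))
obj("holder",528,250,28,.042,.06)
obj("lens top",369,309,24,.04,.06); obj("lens all",369,309,24,.004,.06)
obj("filter top",193,297,24,.045,.07);obj("filter foot",193,297,26,.004,.014)
obj("cap disc",292,307,20,.004,.014);obj("cap knob",292,307,20,.022,.04)
obj("beaker",461,303,24,.045,.07)
obj("lamp",219,237,26,.085,.11);obj("sphere",421,183,26,.07,.1)
for n,u,v in(("sadL",275,227),("sadM",321,215),("sadR",367,202)): obj(n,u,v,30,.016,.026)
E
python3 m.py
python3 - <<'E'
import cv2;i=cv2.imread("pics/top0.png");cv2.imwrite("pics/topz.png",cv2.resize(i[150:340,170:560],(800,390),interpolation=cv2.INTER_CUBIC))
E
```

```text
bench z -0.00033619831390396815
holder 572 mean [ 0.5524 -0.3664  0.0491] rect 0.5524 -0.3672 45 45 ang 52.0 zmax 1.0045
lens top 444 mean [ 0.4497 -0.0681  0.0497] rect 0.4491 -0.0686 35 44 ang 37.9 zmax 1.0045
lens all 568 mean [ 0.4509 -0.0669  0.0417] rect 0.4495 -0.0702 90 88 ang 88.7 zmax 1.0045
filter top 206 mean [0.475  0.2617 0.0592] rect 0.4752 0.2623 12 50 ang 19.4 zmax 1.0045
filter foot 377 mean [0.4751 0.2622 0.0079] rect 0.4769 0.2697 99 98 ang 89.9 zmax 1.0045
cap disc 346 mean [0.4531 0.0761 0.0079] rect 0.4482 0.0796 65 66 ang 76.2 zmax 1.0045
cap knob 71 mean [0.4526 0.0761 0.0299] rect 0.4524 0.0764 15 15 ang 0.6 zmax 1.0045
beaker 229 mean [ 0.4585 -0.2373  0.0565] rect 0.4592 -0.2346 48 48 ang 67.1 zmax 1.0045
lamp 953 mean [0.5832 0.1994 0.0923] rect 0.5832 0.1999 61 61 ang 36.1 zmax 1.0045
sphere 720 mean [ 0.6777 -0.1657  0.0803] rect 0.6788 -0.1662 56 55 ang 21.2 zmax 1.0045
sadL 1090 mean [0.6089 0.103  0.0202] rect 0.6073 0.107 67 135 ang 14.5 zmax 1.0045
sadM 1155 mean [0.6303 0.0182 0.0202] rect 0.6308 0.0183 67 136 ang 15.2 zmax 1.0045
sadR 1116 mean [ 0.6527 -0.0683  0.0201] rect 0.6534 -0.0678 66 131 ang 14.5 zmax 1.0045
```

View pics/topz.png

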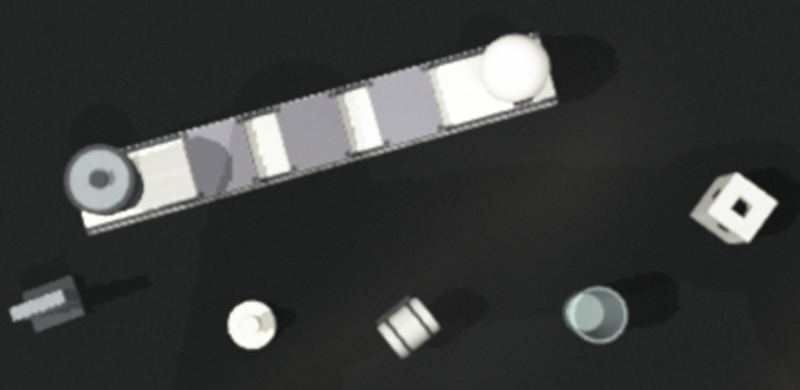

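The crop confirms the layout. The lens barrel axis isn't clear at this scale, so I'll check it from the depth, along with precise plate centres.

```bash
cat > m2.py <<'E'
from h import *
c=np.load("top.npy",allow_pickle=True).item(); P=cloud(c)
Q=P[150:280,190:450].reshape(-1,3)
q=Q[(Q[:,2]>.017)&(Q[:,2]<.024)]; 
d0=np.array([.0955,-.366]);d0/=np.hypot(*d0)
for it in range(3):
    n0=np.array([-d0[1],d0[0]]); m=np.array([.631,.017])
    s=(q[:,:2]-m)@d0; t=(q[:,:2]-m)@n0
    k=(abs(t)<.036)&(abs(s)<.125)
    # edge-based angle: per s-bin mid of t extents
    b=[(sb,(t[k&(abs(s-sb)<.004)].max()+t[k&(abs(s-sb)<.004)].min())/2) for sb in np.r_[np.arange(-.11,-.065,.008),np.arange(-.02,.021,.008),np.arange(.07,.111,.008)]]
    a,o=np.polyfit(*zip(*b),1); print("slope deg",np.degrees(np.arctan(a)),"offset",o)
    d0=d0+a*n0; d0/=np.hypot(*d0)
n0=np.array([-d0[1],d0[0]]);s=(q[:,:2]-m)@d0; t=(q[:,:2]-m)@n0; k=(abs(t-o)<.025)&(abs(s)<.13)
for sc in(-.09,0,.09):
    e=s[k&(abs(s-sc)<.045)]; mid=(e.min()+e.max())/2; print("plate",e.min().round(4),e.max().round(4),"mid",mid.round(4),(m+d0*mid+n0*o).round(4))
print("dir",np.degrees(np.arctan2(d0[1],d0[0])))
# lens profile: height against direction
L=P[285:333,345:393].reshape(-1,3); L=L[L[:,2]>.04]; 
x=L[:,:2]-L[:,:2].mean(0)
for ang in range(0,180,15):
    u=x@[np.cos(np.radians(ang)),np.sin(np.radians(ang))]; r=np.polyfit(u**2,L[:,2],1); print(ang,r[0].round(1),end="; ")
E
python3 m2.py
python3 - <<'E'
import cv2,numpy as np
i=cv2.imread("pics/top0.png")[285:333,345:393];j=cv2.imread("pics/side0.png")[210:258,346:394]
f=lambda a:cv2.resize(a,(380,380),interpolation=cv2.INTER_CUBIC)
cv2.imwrite("pics/lens.png",np.hstack([f(i),f(j)]))
E
```

```text
slope deg 0.05560600810347325 offset 0.0003140379931624253
slope deg -0.0003512495494696057 offset 0.00031468293083886323
slope deg 2.2189221944010077e-06 offset 0.00031467885785491795
plate -0.1193 -0.0486 mid -0.0839 [0.61   0.0983]
plate -0.0293 0.0447 mid 0.0077 [0.6333 0.0096]
plate 0.0604 0.1205 mid 0.0905 [ 0.6542 -0.0704]
dir -75.32068274874844
0 347.4; 15 267.6; 30 215.7; 45 194.3; 60 197.1; 75 225.3; 90 287.4; 105 364.3; 120 204.3; 135 -78.8; 150 7.3; 165 310.4;
```

View pics/lens.png

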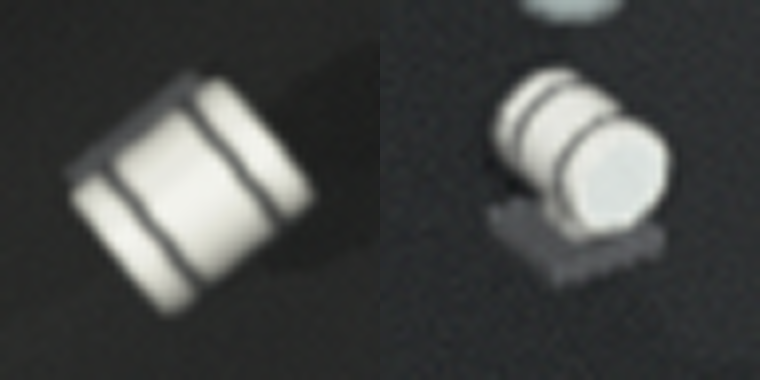

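The barrel axis runs right and up at about 128°. The rail direction is −75.3° and the plates are L (.6087,.1036), M (.6315,.0165) and R (.6543,−.0706). Next is a planning helper, starting with the holder.

```bash
cat > plan.py <<'E'
# usage: plan.py x y z(tcp) yaw(of tool x, deg): totals in row units, shifts in present tool axes, then roll
import sys; from h import *
s=status.get_state(); M=rot(s["orientation"]); yaw=np.degrees(np.arctan2(M[1,0],M[0,0]))
print("t",s["clock"],"tcp",s["tcp_pos"].round(4),"yaw",yaw.round(2),"tilt",M[:,2].round(3),"gap",round(s["finger_gap"],4),"grip",round(float(s["grip_force"]),1),"j6",s["joint_pos"][5].round(2))
a=[float(v) for v in sys.argv[1:]]
if a:
    d=M.T@(np.array(a[:3])-s["tcp_pos"])/.04; r=-((a[3]-yaw+180)%360-180)/10
    print("shift",d.round(3),"roll",round(r,3)," (after roll: shift",(R.from_euler('z',-10*r,degrees=True).as_matrix()@d).round(3),")")
E
python3 plan.py .5524 -.3668 .20 142
```

```text
t 0.1 tcp [ 0.1747 -0.5475  0.3031] yaw 17.69 tilt [-0.     0.002 -1.   ] gap 0.0851 grip 0.0 j6 1.43
shift [10.369 -1.429  2.582] roll -12.431  (after roll: shift [-4.664  9.37   2.582] )
```

```bash
python3 -m handwheel '{"deltas":[[1,0.8,-0.11,0.2,0],[1,0.8,-0.11,0.2,0],[1,0.8,-0.11,0.2,0],[1,0.8,-0.11,0.2,0],[1,0.8,-0.11,0.2,0],[1,0.8,-0.11,0.2,0],[1,0.8,-0.11,0.2,0],[1,0.8,-0.11,0.2,0],[1,0.8,-0.11,0.2,0],[1,0.8,-0.11,0.2,0],[1,0.8,-0.11,0.2,0],[1,0.8,-0.11,0.2,0],[1,0.769,-0.11,0.2,0],[1,0,0,0,0],[1,0,0,0,0]]}' 40
python3 -m handwheel '{"deltas":[[1,0,0,0,-0.96],[1,0,0,0,-0.96],[1,0,0,0,-0.96],[1,0,0,0,-0.96],[1,0,0,0,-0.96],[1,0,0,0,-0.96],[1,0,0,0,-0.96],[1,0,0,0,-0.96],[1,0,0,0,-0.96],[1,0,0,0,-0.96],[1,0,0,0,-0.96],[1,0,0,0,-0.96],[1,0,0,0,-0.9],[1,0,0,0,0],[1,0,0,0,0]]}'
python3 plan.py .5524 -.3668 .086 142
```

```text
clock: 1.98
tcp_pos: [0.5521, -0.3672, 0.1995]
orientation: [-0.0, 0.988, 0.154, -0.001]
wrist_force: [0.0, -0.2, 0.2]
finger_gap: 0.0854
grip_force: 0.0
clock: 3.85
tcp_pos: [0.552, -0.3678, 0.2002]
orientation: [0.0, 0.328, 0.945, -0.0]
wrist_force: [0.4, -0.1, -0.2]
finger_gap: 0.0857
grip_force: 0.0
t 3.85 tcp [ 0.552  -0.3678  0.2002] yaw 141.69 tilt [ 0. -0. -1.] gap 0.0857 grip 0.0 j6 -0.04
shift [0.008 0.027 2.855] roll -0.031  (after roll: shift [0.008 0.028 2.855] )
```

```bash
python3 -m handwheel '{"deltas":[[1,0,0.01,0.6,-0.03],[1,0,0.01,0.6,0],[1,0,0.01,0.6,0],[1,0,0,0.6,0],[1,0,0,0.45,0],[1,0,0,0,0],[-1,0,0,0,0],[-1,0,0,0,0],[-1,0,0,0,0],[-1,0,0,0,0],[-1,0,0,0,0],[-1,0,0,0,0],[-1,0,0,0,0],[-1,0,0,0,0]]}' 40
python3 -m handwheel '{"deltas":[[-1,0,0,-0.5,0],[-1,0,0,-0.8,0],[-1,0,0,-0.8,0],[-1,0,0,-0.8,0],[-1,0,0,-0.5,0],[-1,0,0,0,0]]}'
python3 plan.py .6315 .0165 .222 104.7
```

```text
clock: 5.6
tcp_pos: [0.5539, -0.3671, 0.0873]
orientation: [0.001, 0.324, 0.946, -0.001]
wrist_force: [-0.3, -0.0, 6.0]
finger_gap: 0.0436
grip_force: 42.0
clock: 6.35
tcp_pos: [0.5539, -0.3667, 0.2234]
orientation: [0.001, 0.324, 0.946, -0.0]
wrist_force: [-0.7, -0.0, -1.6]
finger_gap: 0.0434
grip_force: 41.4
t 6.35 tcp [ 0.5539 -0.3667  0.2234] yaw 142.2 tilt [ 0.002 -0.002 -1.   ] gap 0.0434 grip 41.4 j6 -0.05
shift [4.339 8.759 0.023] roll 3.75  (after roll: shift [8.774 4.308 0.023] )
```

```bash
python3 -m handwheel '{"deltas":[[-1,0.36,0.73,0,0],[-1,0.36,0.73,0,0],[-1,0.36,0.73,0,0],[-1,0.36,0.73,0,0],[-1,0.36,0.73,0,0],[-1,0.36,0.73,0,0],[-1,0.36,0.73,0,0],[-1,0.36,0.73,0,0],[-1,0.36,0.73,0,0],[-1,0.36,0.73,0,0],[-1,0.36,0.73,0,0],[-1,0.38,0.729,0,0],[-1,0,0,0,0.75],[-1,0,0,0,0.75],[-1,0,0,0,0.75],[-1,0,0,0,0.75],[-1,0,0,0,0.75],[-1,0,0,0,0],[-1,0,0,0,0]]}'
python3 plan.py .6315 .0165 .108 104.7
python3 - <<'E'
from h import *
c=optics.read_camera("wrist");cv2.imwrite("pics/w1.png",c["frame"][:,:,::-1])
E
```

```text
clock: 8.72
tcp_pos: [0.6304, 0.0169, 0.2208]
orientation: [-0.001, 0.61, 0.792, -0.0]
wrist_force: [-1.1, -0.2, -1.5]
finger_gap: 0.0434
grip_force: 41.4
t 8.725 tcp [0.6304 0.0169 0.2208] yaw 104.81 tilt [-0.002  0.    -1.   ] gap 0.0434 grip 41.4 j6 1.21
shift [-0.019  0.028  2.82 ] roll 0.011  (after roll: shift [-0.019  0.028  2.82 ] )
```

View pics/w1.png

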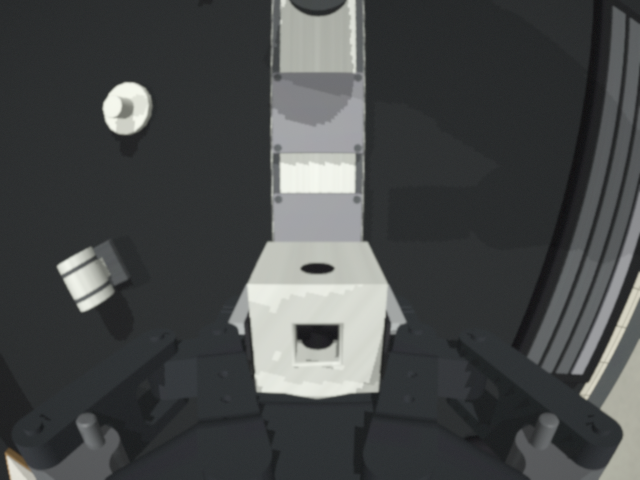

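The wrist view shows the holder (317,330) square in the jaws and centred over the rail (centre line x≈318). Now lowering it.

```bash
python3 -m handwheel '{"deltas":[[-1,-0.01,0.01,0.7,0],[-1,0,0.01,0.7,0],[-1,0,0,0.7,0],[-1,0,0,0.4,0],[-1,0,0,0.25,0],[-1,0,0,0,0],[-1,0,0,0,0]]}'
python3 plan.py .6315 .0165 .1075 104.7
```

```text
clock: 9.65
tcp_pos: [0.6325, 0.0166, 0.1129]
orientation: [0.001, 0.611, 0.792, 0.0]
wrist_force: [-0.0, -0.2, -1.4]
finger_gap: 0.0438
grip_force: 41.4
t 9.65 tcp [0.6325 0.0166 0.1129] yaw 104.7 tilt [ 0.002 -0.    -1.   ] gap 0.0438 grip 41.4 j6 1.21
shift [ 0.004 -0.024  0.136] roll 0.0  (after roll: shift [ 0.004 -0.024  0.136] )
```

```bash
python3 -m handwheel '{"deltas":[[-1,0,-0.01,0.08,0],[-1,0,0,0.03,0],[-1,0,0,0,0]]}'
python3 -m handwheel '{"deltas":[[-1,0,0,0.03,0],[-1,0,0,0,0]]}'
```

```text
clock: 10.02
tcp_pos: [0.6313, 0.0166, 0.1075]
orientation: [0.0, 0.611, 0.792, -0.0]
wrist_force: [0.3, 0.0, -1.2]
finger_gap: 0.0437
grip_force: 41.4
clock: 10.28
tcp_pos: [0.6313, 0.0166, 0.1073]
orientation: [0.0, 0.611, 0.792, 0.0]
wrist_force: [-2.6, 0.7, 5.1]
finger_gap: 0.0433
grip_force: 42.2
```

Contact made. Releasing and rising.

```bash
python3 -m handwheel '{"deltas":[[-0.3,0,0,0,0],[0.3,0,0,0,0],[1,0,0,0,0],[1,0,0,0,0],[1,0,0,0,0],[1,0,0,0,0],[1,0,0,-0.5,0],[1,0,0,-0.8,0],[1,0,0,-0.8,0],[1,0,0,-0.8,0],[1,0,0,0,0]]}'
python3 plan.py .4495 -.0684 .205 127.9
```

```text
clock: 11.65
tcp_pos: [0.633, 0.0164, 0.2254]
orientation: [0.003, 0.611, 0.792, 0.002]
wrist_force: [0.4, -0.4, -0.6]
finger_gap: 0.0852
grip_force: 0.0
t 11.65 tcp [0.633  0.0164 0.2254] yaw 104.69 tilt [ 0.006 -0.001 -1.   ] gap 0.0852 grip 0.0 j6 1.21
shift [-0.887 -4.977  0.485] roll -2.321  (after roll: shift [ 1.146 -4.924  0.485] )
```

```bash
python3 -m handwheel '{"deltas":[[1,-0.125,-0.71,0,0],[1,-0.125,-0.71,0,0],[1,-0.125,-0.71,0,0],[1,-0.125,-0.71,0,0],[1,-0.125,-0.71,0.15,0],[1,-0.125,-0.71,0.15,0],[1,-0.125,-0.71,0.2,0],[1,0,0,0,-0.8],[1,0,0,0,-0.8],[1,0,0,0,-0.72],[1,0,0,0,0],[1,0,0,0,0]]}'
python3 - <<'E'
from h import *
c=optics.read_camera("top"); np.save("top.npy",c,allow_pickle=True); cv2.imwrite("pics/top1.png",c["frame"][:,:,::-1])
P=cloud(c);Q=P[170:260,270:370].reshape(-1,3);q=Q[(Q[:,2]>.064)&(Q[:,2]<.076)]
(x,y),wh,a=cv2.minAreaRect((q[:,:2]*1000).astype(np.float32));print(len(q),x,y,wh,a)
m=np.array([.6315,.0165]);d=np.array([np.cos(np.radians(-75.3)),np.sin(np.radians(-75.3))]);e=np.array([x,y])/1e3-m
print("holder err along",e@d,"across",e@[-d[1],d[0]])
E
python3 plan.py .4495 -.0684 .088 127.9
```

```text
clock: 13.15
tcp_pos: [0.4476, -0.0676, 0.2017]
orientation: [-0.0, 0.44, 0.898, -0.0]
wrist_force: [0.2, -0.2, -0.3]
finger_gap: 0.0853
grip_force: 0.0
529 632.240966796875 18.57067108154297 (44.937782287597656, 43.902626037597656) 14.51179313659668
holder err along -0.0018148671524014532 across 0.0012421625260584336
t 13.2 tcp [ 0.4477 -0.0676  0.2018] yaw 127.8 tilt [-0.001  0.    -1.   ] gap 0.0853 grip 0.0 j6 0.58
shift [-0.045  0.025  2.846] roll -0.01  (after roll: shift [-0.045  0.024  2.846] )
```

```bash
python3 -m handwheel '{"deltas":[[1,-0.03,0.02,0.6,0],[1,-0.02,0,0.6,0],[1,0,0,0.6,0],[1,0,0,0.6,0],[1,0,0,0.42,0],[1,0,0,0,0],[-1,0,0,0,0],[-1,0,0,0,0],[-1,0,0,0,0],[-1,0,0,0,0],[-1,0,0,0,0],[-1,0,0,0,0],[-1,0,0,0,0],[-1,0,0,0,0]]}' 40
python3 plan.py
python3 -m handwheel '{"deltas":[[-1,0,0,-0.5,0],[-1,0,0,-0.8,0],[-1,0,0,-0.8,0],[-1,0,0,-0.8,0],[-1,0,0,-0.6,0],[-1,0,0,0,0]]}'
python3 plan.py .6087 .1036 .225 104.7
```

```text
clock: 14.95
tcp_pos: [0.4502, -0.069, 0.0904]
orientation: [0.001, 0.439, 0.898, -0.0]
wrist_force: [-1.5, -0.7, 5.7]
finger_gap: 0.0347
grip_force: 39.6
t 14.95 tcp [ 0.4502 -0.069   0.0904] yaw 127.88 tilt [ 0.001 -0.001 -1.   ] gap 0.0347 grip 39.6 j6 0.58
clock: 15.7
tcp_pos: [0.4509, -0.0691, 0.2312]
orientation: [0.002, 0.439, 0.898, 0.0]
wrist_force: [0.3, -0.6, -0.9]
finger_gap: 0.0351
grip_force: 40.2
t 15.7 tcp [ 0.4509 -0.0691  0.2312] yaw 127.89 tilt [ 0.004 -0.001 -1.   ] gap 0.0351 grip 40.2 j6 0.58
shift [0.985 5.765 0.166] roll 2.319  (after roll: shift [3.175 4.911 0.166] )
```

```bash
python3 -m handwheel '{"deltas":[[-1,0.123,0.72,0,0],[-1,0.123,0.72,0,0],[-1,0.123,0.72,0,0],[-1,0.123,0.72,0,0],[-1,0.123,0.72,0,0],[-1,0.123,0.72,0,0],[-1,0.123,0.72,0,0],[-1,0.123,0.72,0,0],[-1,0,0,0,0.78],[-1,0,0,0,0.77],[-1,0,0,0,0.77],[-1,0,0,0,0],[-1,0,0,0,0],[-1,0,0,0,0]]}'
python3 plan.py .6087 .1036 .112 104.7
python3 - <<'E'
from h import *
c=optics.read_camera("wrist");cv2.imwrite("pics/w2.png",c["frame"][:,:,::-1])
E
```

```text
clock: 17.45
tcp_pos: [0.6073, 0.1038, 0.2291]
orientation: [-0.0, 0.61, 0.792, -0.0]
wrist_force: [0.5, 0.7, -1.7]
finger_gap: 0.0346
grip_force: 40.4
t 17.45 tcp [0.6073 0.1038 0.2291] yaw 104.76 tilt [-0. -0. -1.] gap 0.0346 grip 40.4 j6 1.35
shift [-0.012  0.033  2.927] roll 0.006  (after roll: shift [-0.012  0.033  2.927] )
```

View pics/w2.png

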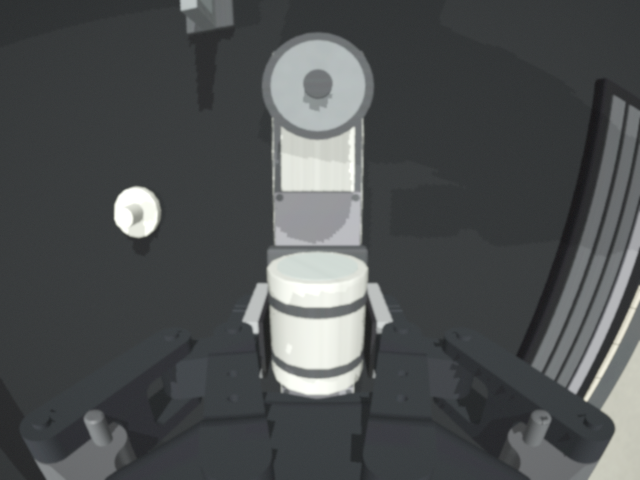

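The wrist view shows the lens (317,320) in line with the rail and the lamp (318,85), level and centred. Lowering.

```bash
python3 -m handwheel '{"deltas":[[-1,0,0.01,0.7,0],[-1,0,0.01,0.7,0],[-1,0,0,0.7,0],[-1,0,0,0.5,0],[-1,0,0,0.25,0],[-1,0,0,0,0],[-1,0,0,0,0]]}'
python3 plan.py .6087 .1036 .1104 104.7
```

```text
clock: 18.38
tcp_pos: [0.6089, 0.104, 0.1165]
orientation: [0.001, 0.611, 0.792, 0.0]
wrist_force: [0.6, -0.0, -1.0]
finger_gap: 0.0348
grip_force: 40.4
t 18.375 tcp [0.6089 0.104  0.1165] yaw 104.7 tilt [ 0.002 -0.    -1.   ] gap 0.0348 grip 40.4 j6 1.35
shift [-0.009 -0.007  0.152] roll 0.0  (after roll: shift [-0.009 -0.007  0.152] )
```

```bash
python3 -m handwheel '{"deltas":[[-1,0,0,0.1,0],[-1,0,0,0.03,0],[-1,0,0,0,0]]}'
python3 -m handwheel '{"deltas":[[-1,0,0,0.03,0],[-1,0,0,0,0]]}'
```

```text
clock: 18.75
tcp_pos: [0.6083, 0.104, 0.1105]
orientation: [0.0, 0.611, 0.792, 0.0]
wrist_force: [0.2, 0.4, -0.6]
finger_gap: 0.0346
grip_force: 40.5
clock: 19.0
tcp_pos: [0.6083, 0.104, 0.1104]
orientation: [0.0, 0.611, 0.792, 0.0]
wrist_force: [-2.0, -0.2, 6.5]
finger_gap: 0.0348
grip_force: 41.2
```

```bash
python3 -m handwheel '{"deltas":[[-0.3,0,0,0,0],[0.3,0,0,0,0],[0.6,0,0,0,0],[0.6,0,0,0,0],[0.6,0,0,0,0],[0.6,0,0,-0.5,0],[0.6,0,0,-0.8,0],[1,0,0,-0.8,0],[1,0,0,-0.8,0],[1,0,0,0,0]]}'
python3 plan.py .4752 .2622 .22 109.4
```

```text
clock: 20.25
tcp_pos: [0.6098, 0.1041, 0.2282]
orientation: [0.002, 0.611, 0.792, 0.002]
wrist_force: [0.4, -0.4, 0.4]
finger_gap: 0.0859
grip_force: 0.0
t 20.25 tcp [0.6098 0.1041 0.2282] yaw 104.69 tilt [ 0.006  0.    -1.   ] gap 0.0859 grip 0.0 j6 1.35
shift [ 4.677 -2.253  0.185] roll -0.471  (after roll: shift [ 4.846 -1.861  0.185] )
```

```bash
python3 -m handwheel '{"deltas":[[1,0.668,-0.322,0,0],[1,0.668,-0.322,0,0],[1,0.668,-0.322,0,0],[1,0.668,-0.322,0,0],[1,0.668,-0.322,0,0],[1,0.668,-0.322,0,0],[1,0.668,-0.322,0.15,0],[1,0,0,0,-0.47],[1,0,0,0,0],[1,0,0,0,0]]}'
cat > chk.py <<'E'
from h import *
c=optics.read_camera("top"); P=cloud(c); th=np.radians(-75.32); d=np.array([np.cos(th),np.sin(th)]); n=np.array([-d[1],d[0]])
M=np.array([.6315,.0165])
for nm,sc,z0,z1 in(("lens",-.09,.060,.080),("holder",0,.064,.073),("filter",.09,.070,.09),("capdisc",0,.0745,.082),("capknob",0,.093,.11)):
    Q=P[130:320,180:460].reshape(-1,3); e=(Q[:,:2]-M-sc*d); q=Q[(Q[:,2]>z0)&(Q[:,2]<z1)&(abs(e@d)<.04)&(abs(e@n)<.04)]
    if len(q)<10: print(nm,"-"); continue
    (x,y),wh,a=cv2.minAreaRect((q[:,:2]*1000).astype(np.float32)); e=np.array([x,y])/1e3-M-sc*d
    print(nm,len(q),"along %.1f across %.1f mm"%(e@d*1e3,e@n*1e3),"size",np.round(wh,1),"ang",round(a,1),"zmed",np.median(q[:,2]).round(4))
E
python3 chk.py; python3 plan.py .4752 .2622 .10 109.4
```

```text
clock: 21.5
tcp_pos: [0.4736, 0.2618, 0.2185]
orientation: [-0.0, 0.579, 0.816, -0.0]
wrist_force: [-0.1, -0.1, 0.3]
finger_gap: 0.0857
grip_force: 0.0
lens 445 along -1.9 across 1.1 mm size [34.1 44.5] ang 14.4 zmed 0.0708
holder 502 along -1.9 across 1.2 mm size [44.7 43.9] ang 14.9 zmed 0.0701
filter -
capdisc -
capknob -
t 21.55 tcp [0.4737 0.2617 0.2187] yaw 109.3 tilt [-0. -0. -1.] gap 0.0856 grip 0.0 j6 1.59
shift [-1.000e-03  4.100e-02  2.967e+00] roll -0.01  (after roll: shift [-1.000e-03  4.100e-02  2.967e+00] )
```

Both parts sit about 1.9 mm toward the lamp and 1.2 mm across. That is small, and I'll correct for it. Filter next.

```bash
python3 -m handwheel '{"deltas":[[1,0,0,0.6,0],[1,0,0,0.6,0],[1,0,0,0.6,0],[1,0,0,0.6,0],[1,0,0,0.5,0],[1,0,0,0,0],[-1,0,0,0,0],[-1,0,0,0,0],[-1,0,0,0,0],[-1,0,0,0,0],[-1,0,0,0,0],[-1,0,0,0,0],[-1,0,0,0,0],[-1,0,0,0,0],[-1,0,0,0,0],[-1,0,0,0,0]]}' 40
python3 plan.py
python3 -m handwheel '{"deltas":[[-1,0,0,-0.5,0],[-1,0,0,-0.8,0],[-1,0,0,-0.8,0],[-1,0,0,-0.8,0],[-1,0,0,-0.8,0],[-1,0,0,-0.2,0],[-1,0,0,0,0]]}'
python3 plan.py .6543 -.0706 .25 194.7
```

```text
clock: 23.55
tcp_pos: [0.474, 0.2622, 0.1035]
orientation: [0.0, 0.578, 0.816, 0.0]
wrist_force: [0.1, 0.9, 5.4]
finger_gap: 0.0113
grip_force: 39.9
t 23.55 tcp [0.474  0.2622 0.1035] yaw 109.39 tilt [ 0.001  0.    -1.   ] gap 0.0113 grip 39.9 j6 1.59
clock: 24.42
tcp_pos: [0.4734, 0.262, 0.2584]
orientation: [-0.0, 0.578, 0.816, -0.0]
wrist_force: [-1.0, -0.3, -1.8]
finger_gap: 0.0109
grip_force: 39.1
t 24.425 tcp [0.4734 0.262  0.2584] yaw 109.39 tilt [-0. -0. -1.] gap 0.0109 grip 39.1 j6 1.59
shift [-9.345  1.506  0.21 ] roll -8.531  (after roll: shift [-2.265 -9.19   0.21 ] )
```

```bash
python3 -m handwheel '{"deltas":[[-1,-0.719,0.116,0,0],[-1,-0.719,0.116,0,0],[-1,-0.719,0.116,0,0],[-1,-0.719,0.116,0,0],[-1,-0.719,0.116,0,0],[-1,-0.719,0.116,0,0],[-1,-0.719,0.116,0,0],[-1,-0.719,0.116,0,0],[-1,-0.719,0.116,0,0],[-1,-0.719,0.116,0,0],[-1,-0.719,0.116,0,0],[-1,-0.719,0.116,0,0],[-1,-0.719,0.116,0,0],[-1,0,0,0,0],[-1,0,0,0,0]]}'
python3 -m handwheel '{"deltas":[[-1,0,0,0,-0.85],[-1,0,0,0,-0.85],[-1,0,0,0,-0.85],[-1,0,0,0,-0.85],[-1,0,0,0,-0.85],[-1,0,0,0,-0.85],[-1,0,0,0,-0.85],[-1,0,0,0,-0.85],[-1,0,0,0,-0.85],[-1,0,0,0,-0.88],[-1,0,0,0,0],[-1,0,0,0,0],[-1,0,0,0,0]]}'
python3 plan.py .6525 -.0715 .1265 194.7
python3 - <<'E'
from h import *
c=optics.read_camera("wrist");cv2.imwrite("pics/w3.png",c["frame"][:,:,::-1])
E
```

```text
clock: 26.3
tcp_pos: [0.6538, -0.0702, 0.2571]
orientation: [-0.002, 0.578, 0.816, -0.001]
wrist_force: [-0.2, -0.0, -1.3]
finger_gap: 0.0113
grip_force: 39.1
clock: 27.92
tcp_pos: [0.6545, -0.0703, 0.259]
orientation: [-0.0, -0.127, 0.992, 0.0]
wrist_force: [0.1, 0.2, -0.6]
finger_gap: 0.0114
grip_force: 39.1
t 27.925 tcp [ 0.6545 -0.0703  0.259 ] yaw -165.37 tilt [-0. -0. -1.] gap 0.0114 grip 39.1 j6 -0.48
shift [ 0.054 -0.017  3.313] roll -0.007  (after roll: shift [ 0.054 -0.017  3.313] )
```

View pics/w3.png

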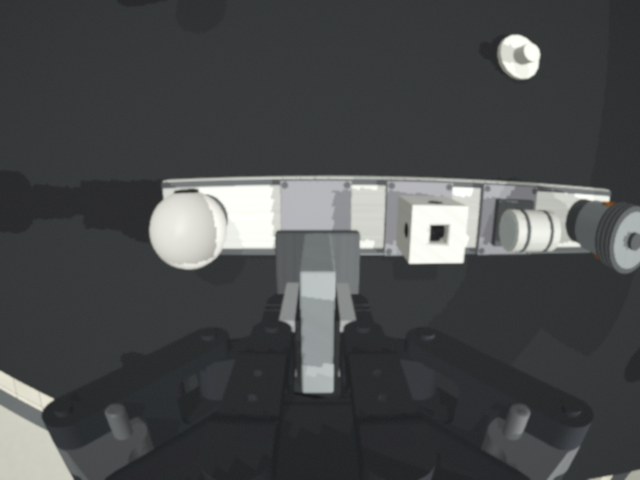

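The filter is upright and square to the rail (foot 277–359, plate 302–335), midway between the sphere and the holder. Lowering.

```bash
python3 -m handwheel '{"deltas":[[-1,0.03,-0.01,0.7,0],[-1,0.02,-0.01,0.7,0],[-1,0,0,0.7,0],[-1,0,0,0.7,0],[-1,0,0,0.35,0],[-1,0,0,0.1,0],[-1,0,0,0,0],[-1,0,0,0,0]]}'
python3 plan.py .6525 -.0715 .1235 194.7
```

```text
clock: 28.98
tcp_pos: [0.6536, -0.072, 0.1304]
orientation: [0.001, -0.128, 0.992, -0.0]
wrist_force: [-0.7, 0.3, -0.6]
finger_gap: 0.0111
grip_force: 39.1
t 28.975 tcp [ 0.6536 -0.072   0.1304] yaw -165.31 tilt [ 0.002 -0.001 -1.   ] gap 0.0111 grip 39.1 j6 -0.49
shift [0.024 0.021 0.173] roll -0.001  (after roll: shift [0.024 0.021 0.173] )
```

```bash
python3 -m handwheel '{"deltas":[[-1,0.01,0.01,0.1,0],[-1,0,0,0.05,0],[-1,0,0,0,0]]}'
python3 -m handwheel '{"deltas":[[-1,0,0,0.03,0],[-1,0,0,0,0]]}'
```

```text
clock: 29.35
tcp_pos: [0.6526, -0.0716, 0.1236]
orientation: [0.0, -0.128, 0.992, -0.0]
wrist_force: [-1.2, 0.6, 2.5]
finger_gap: 0.0113
grip_force: 39.6
clock: 29.6
tcp_pos: [0.6525, -0.0716, 0.1236]
orientation: [0.001, -0.128, 0.992, -0.0]
wrist_force: [-3.2, 1.7, 8.9]
finger_gap: 0.0113
grip_force: 40.6
```

```bash
python3 -m handwheel '{"deltas":[[-0.5,0,0,0,0],[-0.1,0,0,0,0],[-0.1,0,0,0,0],[-0.1,0,0,0,0],[-0.1,0,0,-0.4,0],[-0.1,0,0,-0.8,0],[-0.1,0,0,-0.8,0],[-0.1,0,0,-0.8,0],[-0.1,0,0,0,0]]}'
python3 plan.py .4526 .0763 .20 104.7
```

```text
clock: 30.72
tcp_pos: [0.6541, -0.072, 0.2385]
orientation: [0.004, -0.128, 0.992, -0.001]
wrist_force: [0.9, -0.2, -0.4]
finger_gap: 0.0384
grip_force: 0.0
t 30.725 tcp [ 0.6541 -0.072   0.2385] yaw -165.3 tilt [ 0.007 -0.002 -1.   ] gap 0.0384 grip 0.0 j6 -0.49
shift [3.939 4.867 0.919] roll 9.0  (after roll: shift [ 4.867 -3.939  0.919] )
```

```bash
python3 -m handwheel '{"deltas":[[-0.1,0.494,0.608,0,0],[-0.1,0.494,0.608,0,0],[-0.1,0.494,0.608,0,0],[-0.1,0.494,0.608,0,0],[-0.1,0.494,0.608,0,0],[-0.1,0.494,0.608,0,0],[-0.1,0.494,0.608,0.45,0],[-0.1,0.494,0.608,0.45,0],[-0.1,0,0,0,0.9],[-0.1,0,0,0,0.9],[-0.1,0,0,0,0.9],[-0.1,0,0,0,0.9],[-0.1,0,0,0,0.9],[-0.1,0,0,0,0.9],[-0.1,0,0,0,0.9],[-0.1,0,0,0,0.9],[-0.1,0,0,0,0.9],[-0.1,0,0,0,0.9],[-0.1,0,0,0,0],[-0.1,0,0,0,0]]}'
python3 chk.py;python3 plan.py .6315 .0165 .20 104.7
python3 plan.py .6087 .1036 .20 104.7
```

```text
clock: 33.22
tcp_pos: [0.4499, 0.0765, 0.1977]
orientation: [-0.0, 0.61, 0.792, -0.0]
wrist_force: [-0.4, 0.2, 0.7]
finger_gap: 0.0381
grip_force: 0.0
lens 447 along -1.8 across 1.0 mm size [34.5 44.5] ang 14.3 zmed 0.0706
holder 502 along -1.9 across 1.2 mm size [44.7 43.8] ang 14.9 zmed 0.0701
filter 201 along -0.7 across -0.6 mm size [50.4 12.4] ang 14.6 zmed 0.0799
capdisc -
capknob -
t 33.275 tcp [0.4499 0.0765 0.1977] yaw 104.81 tilt [-0. -0. -1.] gap 0.0386 grip 0.0 j6 1.3
shift [-2.61   4.005 -0.058] roll 0.011  (after roll: shift [-2.603  4.01  -0.058] )
t 33.275 tcp [0.4499 0.0765 0.1977] yaw 104.81 tilt [-0. -0. -1.] gap 0.0386 grip 0.0 j6 1.3
shift [-0.359  4.01  -0.058] roll 0.011  (after roll: shift [-0.352  4.011 -0.058] )
```

The filter is within 1 mm. The lens and holder are about 2 mm off and square, which is acceptable, so I'm leaving them. Cap next.

```bash
python3 plan.py .4514 .0755 .086 104.7
```

```text
t 33.275 tcp [0.4499 0.0765 0.1977] yaw 104.81 tilt [-0. -0. -1.] gap 0.0386 grip 0.0 j6 1.3
shift [-0.033  0.03   2.793] roll 0.011  (after roll: shift [-0.033  0.03   2.793] )
```

```bash
python3 -m handwheel '{"deltas":[[-0.1,-0.02,0.02,0.7,0],[-0.1,-0.01,0.01,0.7,0],[-0.1,0,0,0.7,0],[-0.1,0,0,0.45,0],[-0.1,0,0,0.15,0],[-0.1,0,0,0,0],[-0.1,0,0,0,0]]}' 30
python3 plan.py .4514 .0755 .0855 104.7
```

```text
clock: 34.15
tcp_pos: [0.4523, 0.0757, 0.0907]
orientation: [0.001, 0.611, 0.792, 0.0]
wrist_force: [-0.7, 0.8, -0.0]
finger_gap: 0.0383
grip_force: 0.0
t 34.15 tcp [0.4523 0.0757 0.0907] yaw 104.71 tilt [ 0.002 -0.    -1.   ] gap 0.0383 grip 0.0 j6 1.3
shift [ 0.002 -0.022  0.129] roll 0.001  (after roll: shift [ 0.002 -0.022  0.129] )
```

```bash
python3 -m handwheel '{"deltas":[[-0.1,0,0,0.1,0],[-0.1,0,0,0,0],[-1,0,0,0,0],[-1,0,0,0,0],[-1,0,0,0,0],[-1,0,0,0,0],[-1,0,0,0,0],[-1,0,0,0,0]]}' 30
python3 plan.py
```

```text
clock: 35.15
tcp_pos: [0.4517, 0.0756, 0.0861]
orientation: [0.0, 0.611, 0.792, 0.0]
wrist_force: [-1.7, 0.1, 5.3]
finger_gap: 0.0163
grip_force: 29.4
t 35.15 tcp [0.4517 0.0756 0.0861] yaw 104.69 tilt [ 0. -0. -1.] gap 0.0163 grip 29.4 j6 1.3
```

```bash
python3 -m handwheel '{"deltas":[[-1,0,0,-0.5,0],[-1,0,0,-0.8,0],[-1,0,0,-0.8,0],[-1,0,0,-0.8,0],[-1,0,0,-0.8,0],[-1,0,0,0,0],[-1,0,0,0,0]]}'
python3 plan.py .6310 .0179 .235 104.7
python3 - <<'E'
from h import *
c=optics.read_camera("wrist");cv2.imwrite("pics/w4.png",c["frame"][:,:,::-1])
E
```

```text
clock: 36.02
tcp_pos: [0.4511, 0.0757, 0.2329]
orientation: [-0.0, 0.611, 0.792, -0.0]
wrist_force: [-0.2, -0.3, -1.5]
finger_gap: 0.0164
grip_force: 29.4
t 36.025 tcp [0.4511 0.0757 0.2329] yaw 104.69 tilt [-0.001 -0.    -1.   ] gap 0.0164 grip 29.4 j6 1.3
shift [-2.538  3.983 -0.057] roll -0.001  (after roll: shift [-2.538  3.983 -0.057] )
```

View pics/w4.png

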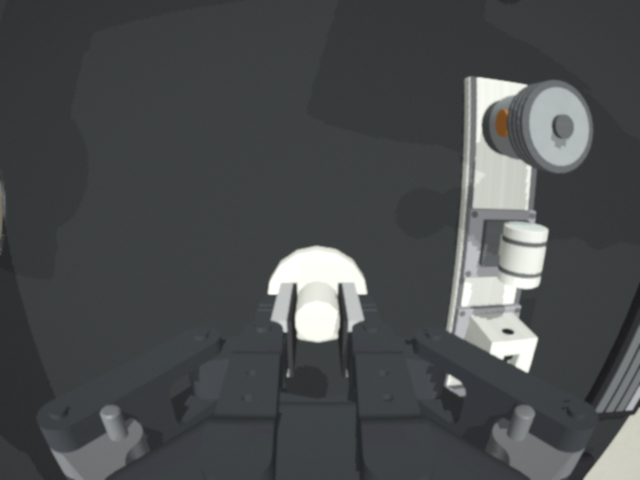

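The cap is held by its knob at (317,310), disc level. Carrying it over the holder.

```bash
python3 -m handwheel '{"deltas":[[-1,-0.363,0.569,0,0],[-1,-0.363,0.569,0,0],[-1,-0.363,0.569,0,0],[-1,-0.363,0.569,0,0],[-1,-0.363,0.569,0,0],[-1,-0.363,0.569,0,0],[-1,-0.363,0.569,0,0],[-1,0,0,0,0],[-1,0,0,0,0],[-1,0,0,0,0]]}'
python3 plan.py .6310 .0179 .1575 104.7
```

```text
clock: 37.33
tcp_pos: [0.6304, 0.0182, 0.2334]
orientation: [-0.001, 0.611, 0.792, -0.0]
wrist_force: [0.1, 0.1, -0.8]
finger_gap: 0.0165
grip_force: 29.5
t 37.325 tcp [0.6304 0.0182 0.2334] yaw 104.72 tilt [-0.001  0.    -1.   ] gap 0.0165 grip 29.5 j6 1.22
shift [-0.011  0.014  1.899] roll 0.002  (after roll: shift [-0.011  0.014  1.899] )
```

```bash
python3 -m handwheel '{"deltas":[[-1,-0.01,0.01,0.6,0],[-1,0,0,0.6,0],[-1,0,0,0.5,0],[-1,0,0,0.15,0],[-1,0,0,0.04,0],[-1,0,0,0,0],[-1,0,0,0,0],[-1,0,0,0,0]]}'
python3 plan.py .6310 .0179 .156 104.7
```

```text
clock: 38.33
tcp_pos: [0.6323, 0.0174, 0.1589]
orientation: [0.0, 0.611, 0.792, 0.0]
wrist_force: [0.2, -0.0, -1.3]
finger_gap: 0.0168
grip_force: 29.5
t 38.325 tcp [0.6323 0.0174 0.1589] yaw 104.69 tilt [ 0.001 -0.    -1.   ] gap 0.0168 grip 29.5 j6 1.22
shift [ 0.019 -0.028  0.072] roll -0.001  (after roll: shift [ 0.019 -0.028  0.072] )
```

```bash
python3 -m handwheel '{"deltas":[[-1,0.01,-0.015,0.05,0],[-1,0,0,0,0],[-1,0,0,0,0]]}'
python3 -m handwheel '{"deltas":[[-1,0,0,0.03,0],[-1,0,0,0,0]]}'
```

```text
clock: 38.7
tcp_pos: [0.6312, 0.0177, 0.1562]
orientation: [-0.0, 0.611, 0.792, -0.0]
wrist_force: [0.6, 0.2, -0.7]
finger_gap: 0.0166
grip_force: 29.6
clock: 38.95
tcp_pos: [0.6313, 0.0177, 0.1561]
orientation: [0.0, 0.611, 0.792, 0.0]
wrist_force: [-2.3, 0.6, 6.3]
finger_gap: 0.0165
grip_force: 30.0
```

Contact. Releasing, then rising and pulling back for a check.

```bash
python3 -m handwheel '{"deltas":[[-0.4,0,0,0,0],[0,0,0,0,0],[0,0,0,0,0],[0,0,0,0,0],[0,0,0,-0.4,0],[0,0,0,-0.7,0],[0,0,0,-0.7,0],[0,0,0,-0.7,0],[0,0,-0.7,0,0],[0,0,-0.7,0,0],[0,0,-0.7,0,0],[0,0,-0.7,0,0],[0,0,-0.7,0,0],[0,0,0,0,0],[0,0,0,0,0]]}'
python3 chk.py
python3 - <<'E'
from h import *
for n in("top","side"):
    c=optics.read_camera(n);f=c["frame"][:,:,::-1]
    cv2.imwrite(f"pics/{n}9.png",cv2.resize(f[150:340,170:560] if n=="top" else f[160:340,220:420],None,fx=2 if n=="top" else 3,fy=2 if n=="top" else 3,interpolation=cv2.INTER_CUBIC))
E
```

```text
clock: 40.83
tcp_pos: [0.4969, -0.0179, 0.2561]
orientation: [0.001, 0.611, 0.792, 0.001]
wrist_force: [0.1, 0.1, 1.0]
finger_gap: 0.043
grip_force: 0.0
lens 434 along -1.9 across 0.6 mm size [35.6 44.2] ang 14.5 zmed 0.0704
holder 87 along -1.9 across 1.2 mm size [44.1 44.2] ang 13.9 zmed 0.0703
filter 202 along -0.6 across -0.3 mm size [50.5 12.4] ang 13.9 zmed 0.0798
capdisc 285 along 0.8 across 2.5 mm size [42.8 37.1] ang 47.8 zmed 0.078
capknob 82 along -0.8 across 1.1 mm size [15.8 17.5] ang 89.4 zmed 0.1
```

View pics/top9.png

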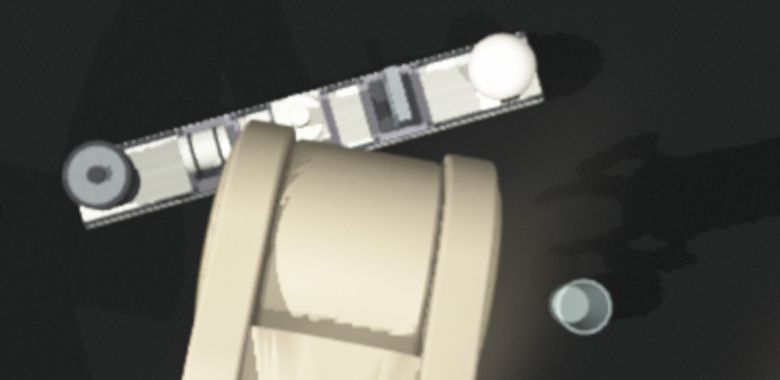

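View pics/side9.png

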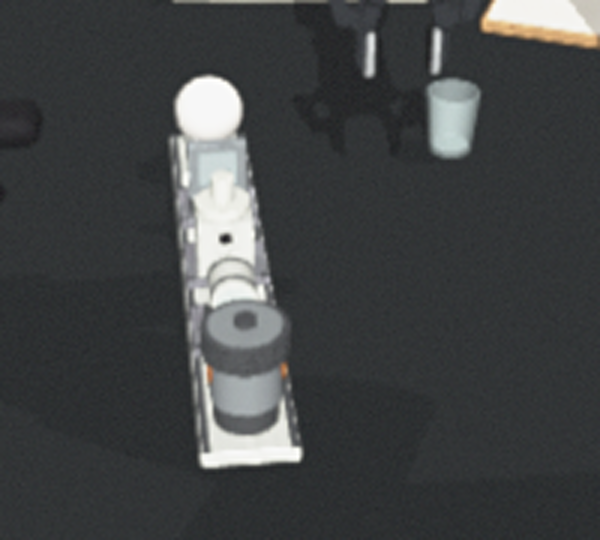

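The views show lamp, lens, capped holder, filter and sphere in line. The beaker is untouched and the gripper is clear. The knob is about 1 mm from the holder's centre. The visible part of the disc is partly hidden by the arm, so I used the knob for this check.

```bash
python3 -c "
from workcell import hand_in; print(hand_in())"
```

```text
the job is handed in; nothing more can be done
None
```

The rail is set up and handed in at about 41 s: holder, lens and filter are on their plates within about 2.5 mm of centre and square to the rail, with the cap about 1 mm off the holder's centre, the lamp, sphere and beaker not touched, and everything released.

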